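# Put the lathe centre away in the push-to-open drawer

## Robot

A 6-joint arm with a two-finger parallel gripper is mounted at the origin on the work surface. World frame = base frame: x ahead of the robot, y to its left, z up, the work surface at z = 0. Lengths are in mm, angles in rad, forces in N, time in s.
With the tool pointing down it reaches from about 350 to 875 mm from the base axis. Payload 4.2 kg.
Tool frame: the origin (TCP) lies at the very end of the fingers, on their centre line; the grasp point (between the pads) lies 19 mm behind it; z points along the fingers, y is the direction in which the jaws open and shut (so a half turn about z gives the same grasp; the last joint's range is limited). The gripper opens to 85 mm and grips with 20 to 120 N. Pads are 22 mm wide; open, the fingers measure 114 mm over their backs; the gripper's body (76 mm by 85 mm) begins 54 mm behind the grasp point. The pads swing forward as they close: fully open they stand 13 mm farther back than shut.
Start: joints at [0.259, 0.385, 0.008, 0, -1.194, -0.259], TCP at [624.979, 0.025, 231.312] pointing down, gripper open.
Joint ranges: [-3.14, 3.14], [-1.21, 2.06], [-1.07, 1.41], [-3.16, 2.05], [-2.99, -0.16], [-3.1, 3.1]. Speed limits (rad/s): [2.79, 2.79, 3.14, 3.14, 3.14, 3.14].

## Interface

Orientations are given as a unit quaternion [x, y, z, w].
In Python, from bench import arm, optics, job gives the robot as it stands.
- The arm moves only by the tool send_rows, never from a script. Its argument "steps" is a list that holds one entry, the list of rows, each a list of 5 numbers: the shift along the tool's x, y, z in cm, then the turn about the tool's z in rad, then the opening, from 0 (shut) to 1 (fully open). A call has 1 to 10 rows; each row shifts and turns the pose as measured when the row begins, along the tool's axes as they then stand; what a row does not reach is not made up. A row lasts 1/12 s, in which the tool goes at most 41.7 mm and 7.16 degrees, less where a joint would pass 70% of its speed; a pose out of reach is approached as far as the arm can. A call with a gripper value outside its range is refused whole. The fingers move at their own pace and stop on an object; the grip force is fixed at half the most. Time passes only in rows, so rows that do not move let the fingers close. It gives the time, the measured TCP pose, the force and the opening at its end, in the units of the state.
- arm.read_state(): the state, without advancing time (a new reading comes with each control period).
- optics.get_image(name): name is "scene" or "side" or "wrist"; returns (picture, depth): 400x640x3 uint8, blue, green, red; 400x640 float32, mm along the optical axis (not along the pixel's ray), 0 where there is no reading.
- optics.get_calibration(name): a dict with "K" (3x3 intrinsics, pixels), "rvec" (rotation vector, rad) and "tvec" (3), from world to camera coordinates, as OpenCV has them; the wrist camera has in their place "hand_eye" (4x4, takes a point from camera to tool coordinates, whose origin is the TCP and whose axes are the flange's). Camera axes: x right, y down, z forward; pixel columns grow to the right and rows downward; lengths in mm; the calibration is good to about 2 mm. A picture is of the moment at which its call begins: read the wrist's pose just before it. get_calibration takes no time and is no camera call.
- job.job_done(): hands the job in, once; it reports no verdict.
The state is a dict: "clock": time; "joints": joint angles; "joint_vel": joint speeds; "joint_efforts": joint torques, N m; "position": TCP position; "ee_rot": TCP orientation; "contact_force": force on the tool from outside, world axes, zero at the start; "wrist_torque": the same for the moment, N m; "gripper_width": finger opening in mm.
Only numpy, scipy, OpenCV 4.12 (cv2) and the standard library are available. Lean on these libraries where they do the work, as an engineer would, in place of code of your own. Each camera call takes 0.05 s, during which the arm holds its last target. There are 200 camera calls.

## Task

Put the steel lathe centre away: press the front of the wooden chest's drawer gently inward until its touch latch lets go and it springs out, stand the steel centre upright in the drawer's front compartment without dropping it, then press the drawer gently home until it latches and stays shut by itself. Never lean hard on the drawer (keep under about 8 N), and leave the brass centre, the bowl and the other things on the bench where they are.

Things in the scene. Friction and masses are not known exactly. Their poses are not given: they have to be found in the camera images.
- chest: low wooden chest fixed to the bench, 225 mm deep, 236 wide, 85 high, with one drawer. Origin: on the bench, under the middle of the carcass's front edge. Its +x points from the front into the chest, y along the front, z up. A loose bowl stands on the rear of its top
- drawer (a joint): how far the drawer is out, m: 0 latched, 0.12 sprung out, negative when pressed in. Push-push latch: 5 to 18 mm past 0 (unmeasured, new each run, not the same for opening and shutting) is a firm stop; the latch changes over in the last 1 mm before it, on letting go. Spring: 3.4 N out at 0, 2.4 N at 0.12, damped (36 N per m/s), out in 2 s. A slow press takes 3 to 5 N; over 6 N is the stop
- drawer_face (a point): centre of the outer face of the drawer's plain pale waxed (slippery) wooden front, no handle, 232 mm wide, 78 mm high, 15 mm thick; its lower edge is 4 mm above the bench, its centre 43 mm above. It moves with the drawer; axes as the chest's, so pushing in is along +x. Latched, the back of the front stands 20 mm ahead of the carcass
- drawer_spot (a point): point on the drawer's floor (15 mm above the bench), in the middle of the front compartment, 78 mm behind the front's outer face. The compartment runs 62 mm to front and back of it and 96 mm to either side; side walls are 28 mm high above the floor, the front 67 mm. Axes as the chest's. Fully out, it is 77 mm ahead of the carcass (opening 58 mm high above the floor)
- steel_centre_mid (a point): middle (25.5 mm above its foot) of the steel lathe centre to put away: upright grey steel cylinder 36 mm in diameter and 34 mm high, with a dark cone on top, 51 mm high in all, 0.2 to 0.4 kg, standing on the bench; z points up its axis
- brass_centre_mid (a point): middle (25.5 mm above its foot) of the brass-yellow centre of the same shape and size; leave alone
- bowl_rim (a point): centre of the mouth of the dark wooden bowl, 100 mm wide and 45 mm high, loose on the rear of the chest's top; leave alone
- mallet: round carver's mallet standing on its dark wooden head, pale handle up, 68 mm in diameter, 168 mm high, origin under its foot; leave alone
- glue: white bottle 60 mm in diameter, 150 mm high, origin under its foot; leave alone
- wax: yellow tin 80 mm in diameter, 50 mm high, origin under its foot; leave alone
- block: wooden blank 75 x 75 x 60 mm, origin under its foot; leave alone
- gouge: long-handled turning tool lying on the bench; leave alone
Things that resemble listed ones, but are neither listed nor needed, are in the scene too. What is shaped like the part that bears steel_centre_mid but pink or purple is not meant.

How it is judged:
By the outcome, as a careful person would: the job done as asked, in the order asked, and still so for the second after the job is handed in, with the robot touching nothing.
It also fails if it takes over 72 s, if anything falls off the work surface, if the arm or the gripper's body presses on something with over 40 N, if the wrist force passes 120 N, or if a joint passes its speed limit or range.

## Working session

There is one attempt and no reset: what is moved stays moved. The work goes in short steps, Python scripts to look and compute and a tool call to move; the robot and the scene stay as the last step left them, time stands still between calls to the robot, and variables do not carry over. Pictures are saved under pics/ and viewed, about 8 in all and at most 12, crops included, and the job is handed in when it is done.

Besides the shell and the picture viewer there is one more tool, called by a JSON object that holds its "method" and its "body", one argument or row to a line. send_rows: Moves the arm, as the interface text tells. Its arguments: {"type":"object","properties":{"steps":{"type":"array","items":{"type":"array","items":{"type":"array","items":{"type":"number"}}}}},"required":["steps"]}

```bash
ls; mkdir -p pics
cat > h.py <<'E'
import numpy as np, cv2
from scipy.spatial.transform import Rotation as R
from bench import arm, optics, job
def cal(n):
    c=optics.get_calibration(n); K=np.array(c["K"],float)
    if n=="wrist":
        s=arm.read_state(); T=np.eye(4); T[:3,:3]=R.from_quat(s["ee_rot"]).as_matrix(); T[:3,3]=s["position"]
        return K, T@np.array(c["hand_eye"],float)
    M=np.eye(4); M[:3,:3]=cv2.Rodrigues(np.array(c["rvec"],float))[0]; M[:3,3]=np.ravel(c["tvec"])
    return K, np.linalg.inv(M)
def grab(n):
    K,T=cal(n); im,d=optics.get_image(n); return im,d,K,T
def plane(uv,z,K,T):
    uv=np.atleast_2d(np.array(uv,float)); r=(T[:3,:3]@np.linalg.inv(K)@np.c_[uv,np.ones(len(uv))].T).T
    o=T[:3,3]; return o+r*((z-o[2])/r[:,2])[:,None]
def cloud(d,K,T):
    v,u=np.mgrid[:d.shape[0],:d.shape[1]]; p=np.stack([u,v,np.ones_like(u)],-1)@np.linalg.inv(K).T*d[...,None]
    return p@T[:3,:3].T+T[:3,3]
E
python3 - <<'E'
from h import *
s=arm.read_state(); print(s)
for n in("scene","side","wrist"):
    im,d,K,T=grab(n); cv2.imwrite(f"pics/{n}0.png",im); np.savez(f"{n}0.npz",im=im,d=d,K=K,T=T); print(n,T.round(2).tolist())
E
```

```text
pics
{'clock': 0.0, 'joints': array([ 2.58606825e-01,  3.85578783e-01,  6.68128662e-03, -5.18541803e-04,
       -1.19400679e+00, -2.58596762e-01]), 'joint_vel': array([0.00036785, 0.0005921 , 0.00069396, 0.00083333, 0.0023085 ,
       0.00042787]), 'joint_efforts': array([-9.55001960e-04, -3.92286408e+01,  1.88399577e+01,  4.18616563e+00,
       -4.72148502e-03,  8.27910434e-07]), 'position': array([6.24436643e+02, 3.43554700e-02, 2.30226970e+02]), 'ee_rot': array([-0.70704229,  0.70717044,  0.00073822, -0.00078993]), 'contact_force': array([ 0.22554672, -0.28193626, -0.18014447]), 'wrist_torque': array([-0.00998219, -0.01374212,  0.02102686]), 'gripper_width': 85.09628888158015}
scene [[0.51, 0.64, -0.57, 1246.89], [0.86, -0.4, 0.33, -358.13], [-0.01, -0.66, -0.75, 962.35], [0.0, 0.0, 0.0, 1.0]]
side [[-0.77, -0.46, 0.44, -132.84], [-0.63, 0.54, -0.55, 917.57], [0.01, -0.7, -0.71, 1239.1], [0.0, 0.0, 0.0, 1.0]]
wrist [[-1.0, 0.0, -0.0, 625.28], [0.0, 0.95, 0.32, -81.64], [0.0, 0.32, -0.95, 371.29], [0.0, 0.0, 0.0, 1.0]]
```

View pics/scene0.png

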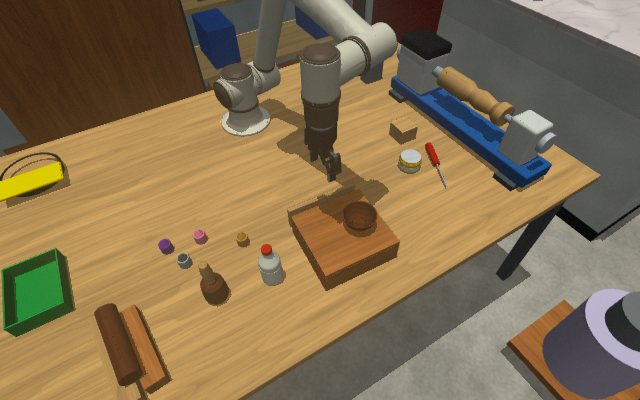

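View pics/side0.png

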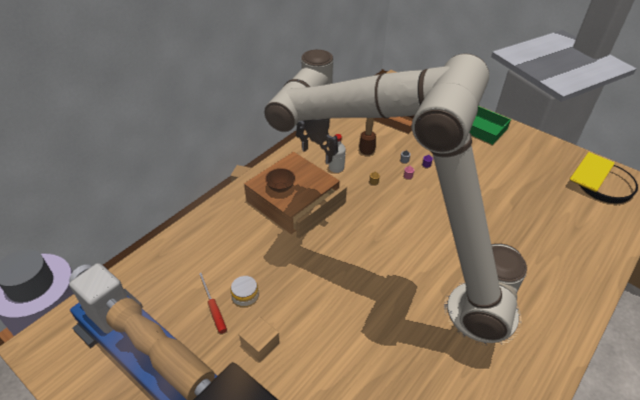

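Scene view: a grey centre at (184,260), purple at (166,245), pink at (199,236) and brass at (242,238). The chest top spans about (290-398, 190-285) and its front faces the robot. The grey one fits "steel"; I'll measure it and enlarge a crop to confirm.

Run:
```python
from h import *
for n in("scene","side"):
    z=np.load(n+"0.npz"); im,d,K,T=(z[k] for k in("im","d","K","T")); P=cloud(d,K,T)
    x,y,zz=P[...,0],P[...,1],P[...,2]
    reg=(x>400)&(x<1000)&(y>-350)&(y<350)
    top=reg&(abs(zz-85)<4)&(d>0)
    nl,lab,st,ce=cv2.connectedComponentsWithStats(top.astype(np.uint8))
    i=1+np.argmax(st[1:,4]); q=P[lab==i][:,:2].astype(np.float32)
    r=cv2.minAreaRect(q); print(n,"top",r, cv2.boxPoints(r).round(1).tolist())
    mid=reg&(zz>20)&(zz<60)&(d>0)
    low=((zz>8)&(d>0)&reg).astype(np.uint8)
    nl,lab,st,ce=cv2.connectedComponentsWithStats(low)
    for i in range(1,nl):
        if st[i,4]<30: continue
        m=lab==i; q=P[m]; print(ce[i].round(),st[i,4],q.mean(0).round(),"zmax",q[:,2].max().round(),q.min(0).round(),q.max(0).round(),im[m].mean(0).round())
z=np.load("scene0.npz");c1=cv2.resize(z["im"][215:285,140:260],None,fx=6,fy=6,interpolation=2)[:400]
z=np.load("side0.npz");c2=cv2.resize(z["im"][140:240,240:440],None,fx=4,fy=4)
cv2.imwrite("pics/c1.png",np.vstack([cv2.resize(c1,(640,355)),cv2.resize(c2[:, :],(640,320))])[:600])
cv2.imwrite("pics/c1.png",np.vstack([cv2.resize(c1,(480,280)),cv2.resize(c2,(600,300))[:, :480]]))
```

```text
scene top ((724.9251708984375, 8.661529541015625), (237.09715270996094, 227.87017822265625), 86.51885986328125) [[604.0, -102.80000305175781], [831.5, -116.5999984741211], [845.7999877929688, 120.0999984741211], [618.4000244140625, 133.89999389648438]]
[336.  70.] 8384 [612.  48. 517.] zmax 613.0 [400. -47. 244.] [701. 219. 613.] [ 90. 105. 110.]
[342. 234.] 7178 [734.  -4.  80.] zmax 134.0 [ 570. -117.    8.] [845. 133. 134.] [ 45.  86. 129.]
[203. 234.] 41 [ 486. -345.   30.] zmax 47.0 [ 467. -350.    9.] [ 496. -340.   47.] [ 94.  91. 151.]
[242. 238.] 146 [ 566. -250.   32.] zmax 53.0 [ 539. -267.    9.] [ 577. -232.   53.] [ 43. 103. 136.]
[270. 265.] 734 [ 727. -227.   88.] zmax 154.0 [ 692. -253.    8.] [ 742. -193.  154.] [102. 119. 138.]
side top ((722.0488891601562, 12.428230285644531), (240.85472106933594, 228.9599151611328), 86.14803314208984) [[599.7000122070312, -100.0], [828.2000122070312, -115.4000015258789], [844.4000244140625, 124.9000015258789], [615.9000244140625, 140.3000030517578]]
[314. 106.] 5853 [556.  92. 500.] zmax 652.0 [ 400. -239.    8.] [732. 229. 652.] [ 96. 103. 109.]
[363. 146.] 107 [ 679. -345.   44.] zmax 85.0 [ 655. -350.    9.] [ 703. -335.   85.] [25. 34. 50.]
[295. 193.] 5173 [685.  36.  73.] zmax 135.0 [ 564. -114.    8.] [844. 142. 135.] [ 52.  77. 110.]
[407. 173.] 72 [ 475. -341.   27.] zmax 45.0 [ 460. -350.    8.] [ 496. -331.   45.] [ 88.  76. 129.]
[374. 178.] 98 [ 552. -238.   30.] zmax 53.0 [ 536. -264.    8.] [ 574. -222.   53.] [ 45.  86. 114.]
```

View pics/c1.png

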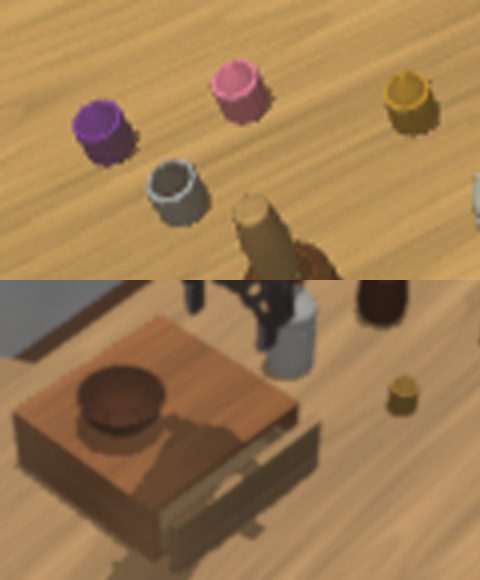

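View pics/wrist0.png

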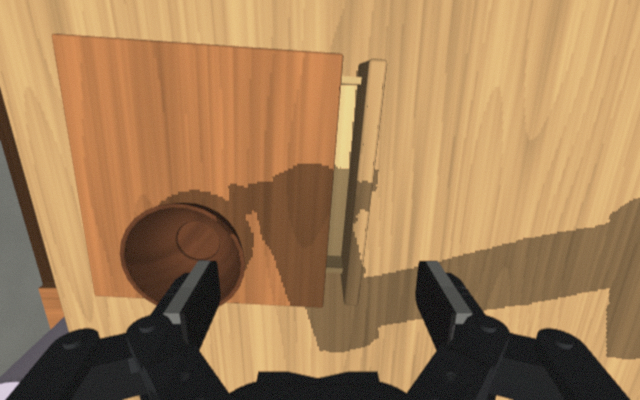

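The crop shows the grey steel centre at scene (184,260), clearly distinct from purple, pink and brass. The wrist view shows the drawer front, latched, to the right of the carcass (col ~365). Next I measure the centres and the front.

Run:
```python
from h import *
for n,w in(("scene",{"steel":(184,260),"purple":(166,245),"pink":(199,236),"brass":(242,238)}),("side",{"steel":(405,156),"purple":(427,160),"pink":(409,172),"brass":(374,178)})):
    z=np.load(n+"0.npz"); im,d,K,T=(z[k] for k in("im","d","K","T")); P=cloud(d,K,T)
    low=((P[...,2]>6)&(P[...,2]<70)&(d>0)).astype(np.uint8)
    nl,lab,st,ce=cv2.connectedComponentsWithStats(low)
    for k,(u,v) in w.items():
        i=lab[v,u]; m=lab==i; q=P[m]; top=(q[:,2]>30)
        (cx,cy),r=cv2.minEnclosingCircle(q[:,:2].astype(np.float32))
        uv=np.argwhere(m)[:,::-1]; c=(uv.min(0)+uv.max(0))/2
        print(n,k,st[i,4],"circ",round(cx,1),round(cy,1),round(r,1),"zmax",q[:,2].max().round(),"blobcentre@22",plane(ce[i],25,K,T)[0].round(1),im[m].mean(0).round())
z=np.load("wrist0.npz"); im,d,K,T=(z[k] for k in("im","d","K","T")); P=cloud(d,K,T)
m=(abs(P[...,2]-85)<4)&(d>0)&(d>200); q=P[m]
# drawer front top edge: z~82 left of carcass
f=(abs(P[...,2]-82)<5)&(d>0)&(P[...,0]<598)&(P[...,0]>540)
q=P[f]; print("front top",cv2.minAreaRect(q[:,:2].astype(np.float32)),len(q),q.mean(0))
t=(abs(P[...,2]-85)<5)&(d>0)&(P[...,0]>600)
q=P[t];print("top",cv2.boxPoints(cv2.minAreaRect(q[:,:2].astype(np.float32))).round(1).tolist(),q.mean(0))
b=(P[...,2]>115)&(P[...,2]<150)&(d>0)&(P[...,0]>650);q=P[b];print("bowl",cv2.minEnclosingCircle(q[:,:2].astype(np.float32)))
```

```text
scene steel 173 circ 540.0 -424.5 18.1 zmax 55.0 blobcentre@22 [ 541.9 -424.5   25. ] [ 83.  94. 100.]
scene purple 166 circ 462.6 -456.7 18.5 zmax 53.0 blobcentre@22 [ 463.8 -456.7   25. ] [96. 62. 98.]
scene pink 156 circ 481.1 -357.8 18.7 zmax 53.0 blobcentre@22 [ 483.8 -357.    25. ] [100.  93. 158.]
scene brass 151 circ 558.2 -249.1 19.0 zmax 53.0 blobcentre@22 [ 561.  -249.8   25. ] [ 42. 102. 135.]
side steel 101 circ 535.7 -417.9 20.7 zmax 51.0 blobcentre@22 [ 534.6 -416.4   25. ] [79. 80. 83.]
side purple 100 circ 458.6 -450.6 22.2 zmax 54.0 blobcentre@22 [ 457.8 -448.4   25. ] [88. 44. 76.]
side pink 110 circ 478.0 -347.8 22.5 zmax 53.0 blobcentre@22 [ 476.1 -348.6   25. ] [ 93.  79. 136.]
side brass 107 circ 572.5 -249.2 36.3 zmax 53.0 blobcentre@22 [ 555.  -242.1   25. ] [ 47.  87. 114.]
front top ((583.7460327148438, 19.04071044921875), (231.5941619873047, 15.259590148925781), 86.3360366821289) 4107 [583.24115622   5.03639712  80.11246139]
top [[604.0999755859375, -100.4000015258789], [829.5, -115.0], [844.7000122070312, 120.80000305175781], [619.4000244140625, 135.39999389648438]] [719.04811587 -17.47089671  83.45300884]
bowl ((732.148193359375, 57.44974899291992), 50.26871871948242)
```

{"method": "send_rows", "body": {
  "steps": [
    [[-0.7, 3.2, 0, 0, 0], [-0.7, 3.2, 0, 0, 0], [-0.7, 3.2, 0, 0, 0], [0, 0, 0, 0.125, 0], [0, 0, 0, 0.125, 0], [0, 0, 0, 0.125, 0], [0, 0, 0, 0.125, 0], [0, 0, 0, 0.125, 0], [0, 0, 0, 0.125, 0], [0, 0, 0, 0.125, 0]]
  ]
}}

```text
clock: 0.98
position: [519.9, 21.0, 224.7]
ee_rot: [-0.337, 0.942, 0.001, -0.006]
contact_force: [-0.2, 0.1, 0.5]
gripper_width: 0.0
```

{"method": "send_rows", "body": {
  "steps": [
    [[0, 0, 0, 0.125, 0], [0, 0, 0, 0.125, 0], [0, 0, 0, 0.125, 0], [0, 0, 0, 0.125, 0], [0, 0, 0, 0.125, 0], [0, 0, 0, 0.125, 0], [0, 0, 0, 0, 0]]
  ]
}}

```text
clock: 1.57
position: [517.9, 20.8, 222.6]
ee_rot: [0.033, 0.999, -0.001, -0.009]
contact_force: [-0.2, 0.3, -0.2]
gripper_width: -0.4
```

{"method": "send_rows", "body": {
  "steps": [
    [[0, 0, 4, 0, 0], [0, 0, 4, 0, 0], [0, 0, 4, 0, 0], [0, 0, 4, 0, 0], [0, 0, 1.8, 0, 0], [0, 0, 0, 0, 0], [-1.0, 0, 0, 0, 0], [-1.0, 0, 0, 0, 0], [-0.5, 0, 0, 0, 0], [0, 0, 0, 0, 0]]
  ]
}}

```text
clock: 2.4
position: [549.6, 20.5, 45.1]
ee_rot: [0.02, 1.0, 0.0, -0.0]
contact_force: [-0.8, -0.5, 0.3]
gripper_width: 0.1
```

{"method": "send_rows", "body": {
  "steps": [
    [[-0.3, 0, 0.1, 0, 0], [-0.3, 0, 0.1, 0, 0], [-0.3, 0, 0.1, 0, 0], [-0.2, 0, 0, 0, 0], [-0.1, 0, 0, 0, 0]]
  ]
}}

```text
clock: 2.82
position: [565.3, 20.5, 46.3]
ee_rot: [0.019, 1.0, 0.002, 0.003]
contact_force: [-1.2, 0.2, 0.7]
gripper_width: -0.1
```

{"method": "send_rows", "body": {
  "steps": [
    [[-0.1, 0, 0.1, 0, 0], [-0.1, 0, 0.1, 0, 0], [-0.1, 0, 0.1, 0, 0]]
  ]
}}

```text
clock: 3.07
position: [565.7, 19.8, 43.0]
ee_rot: [0.02, 1.0, 0.001, 0.0]
contact_force: [-4.4, 1.6, 9.8]
gripper_width: 0.2
```

{"method": "send_rows", "body": {
  "steps": [
    [[0, 0, -0.1, 0, 0], [0, 0, 0, 0, 0]]
  ]
}}

```text
clock: 3.23
position: [565.1, 19.7, 43.7]
ee_rot: [0.02, 1.0, 0.001, -0.0]
contact_force: [-1.0, -0.2, 0.1]
gripper_width: 0.1
```

Run:
```python
from h import *
s=arm.read_state();print(s["position"],s["contact_force"],s["wrist_torque"])
im,d,K,T=grab("side");a=cv2.resize(im[120:250,240:400],(640,520));cv2.imwrite("pics/p1.png",a)
```

```text
[565.13458448  19.73075818  43.68943498] [-0.98297399 -0.15378983  0.14638478] [-0.02921552  0.31810864 -0.01575493]
```

View pics/p1.png

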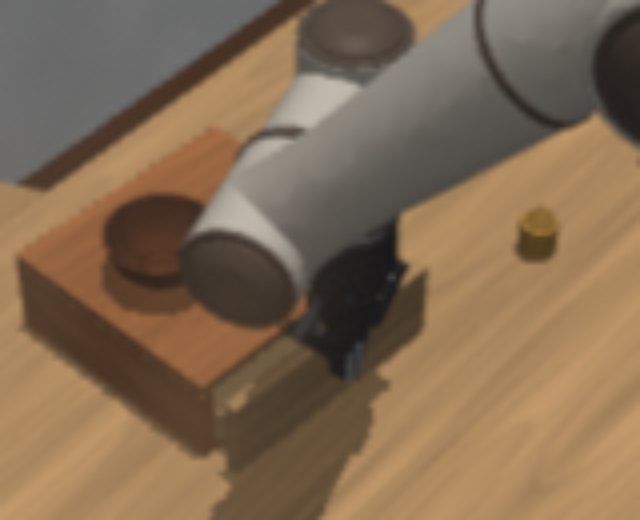

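The side view shows the fingertips in front of the drawer face, with nothing else disturbed. The earlier vertical force is gone, so I'll back off, raise slightly, and press without any downward component.

{"method": "send_rows", "body": {
  "steps": [
    [[0.3, 0, 0, 0, 0], [0, 0, -0.8, 0, 0], [0, 0, 0, 0, 0], [-0.2, 0, 0, 0, 0], [-0.1, 0, 0, 0, 0], [-0.1, 0, 0, 0, 0]]
  ]
}}

```text
clock: 3.78
position: [565.6, 19.8, 52.5]
ee_rot: [0.02, 1.0, 0.001, -0.0]
contact_force: [-2.7, 0.3, 1.8]
gripper_width: -0.0
```

{"method": "send_rows", "body": {
  "steps": [
    [[-0.1, 0, 0, 0, 0], [-0.1, 0, 0, 0, 0]]
  ]
}}

```text
clock: 3.95
position: [565.7, 19.4, 51.9]
ee_rot: [0.02, 1.0, 0.001, -0.003]
contact_force: [-4.0, 0.2, 1.4]
gripper_width: 0.1
```

{"method": "send_rows", "body": {
  "steps": [
    [[-0.15, 0, 0, 0, 0], [-0.15, 0, 0, 0, 0]]
  ]
}}

```text
clock: 4.12
position: [567.5, 19.0, 51.4]
ee_rot: [0.02, 1.0, 0.0, -0.004]
contact_force: [-4.5, -0.0, 1.6]
gripper_width: -0.4
```

{"method": "send_rows", "body": {
  "steps": [
    [[-0.15, 0, 0, 0, 0], [-0.15, 0, 0, 0, 0], [-0.15, 0, 0, 0, 0]]
  ]
}}

```text
clock: 4.37
position: [571.4, 18.4, 50.9]
ee_rot: [0.02, 1.0, 0.0, -0.006]
contact_force: [-4.9, -0.2, 2.0]
gripper_width: 0.1
```

{"method": "send_rows", "body": {
  "steps": [
    [[-0.13, 0, 0, 0, 0], [-0.13, 0, 0, 0, 0]]
  ]
}}

```text
clock: 4.53
position: [573.9, 18.2, 50.7]
ee_rot: [0.02, 1.0, 0.0, -0.006]
contact_force: [-4.8, 1.4, 1.7]
gripper_width: 0.0
```

{"method": "send_rows", "body": {
  "steps": [
    [[-0.13, 0, 0, 0, 0], [-0.13, 0, 0, 0, 0]]
  ]
}}

```text
clock: 4.7
position: [576.4, 18.0, 50.5]
ee_rot: [0.021, 1.0, -0.0, -0.007]
contact_force: [-4.8, 0.3, 1.7]
gripper_width: -0.1
```

{"method": "send_rows", "body": {
  "steps": [
    [[-0.12, 0, 0, 0, 0], [-0.12, 0, 0, 0, 0]]
  ]
}}

```text
clock: 4.87
position: [578.0, 17.7, 50.2]
ee_rot: [0.021, 1.0, -0.0, -0.008]
contact_force: [-6.8, 0.6, 1.8]
gripper_width: -0.2
```

{"method": "send_rows", "body": {
  "steps": [
    [[-0.12, 0, 0, 0, 0]]
  ]
}}

```text
clock: 4.95
position: [578.1, 17.5, 49.9]
ee_rot: [0.021, 1.0, -0.0, -0.009]
contact_force: [-7.5, 1.5, 2.5]
gripper_width: 0.1
```

{"method": "send_rows", "body": {
  "steps": [
    [[-0.12, 0, 0, 0, 0]]
  ]
}}

```text
clock: 5.03
position: [578.0, 17.3, 49.6]
ee_rot: [0.021, 1.0, -0.001, -0.011]
contact_force: [-7.2, 1.6, 2.7]
gripper_width: 0.0
```

{"method": "send_rows", "body": {
  "steps": [
    [[2.0, 0, 0, 0, 0], [3.0, 0, 0, 0, 0], [2.0, 0, -3, 0, 0.0], [0, 0, -4, 0, 0.0], [0, 0, -4, 0, 0.7], [0, 0, -4, 0, 0.7], [0, 0, -4, 0, 0.7]]
  ]
}}

```text
clock: 5.62
position: [516.3, 21.0, 241.4]
ee_rot: [0.02, 1.0, -0.001, -0.004]
contact_force: [0.9, -0.1, 0.4]
gripper_width: 35.5
```

{"method": "send_rows", "body": {
  "steps": [
    [[-0.4, -4.1, 0, 0, 0.8], [-0.4, -4.1, 0, 0, 0.8], [-0.4, -4.1, 0, 0, 0.8], [-0.4, -4.1, 0, 0, 0.8], [-0.4, -4.1, 0, 0, 0.8], [-0.4, -4.1, 0, 0, 0.8], [-0.4, -4.1, 0, 0, 0.8], [-0.4, -4.1, 0, 0, 0.8], [-0.4, -4.1, 0, 0, 0.8], [-0.4, -4.1, 0, 0, 0.8]]
  ]
}}

```text
clock: 6.45
position: [573.7, -389.8, 272.9]
ee_rot: [0.008, 0.999, -0.007, 0.044]
contact_force: [1.2, -0.5, -0.2]
gripper_width: 68.5
```

{"method": "send_rows", "body": {
  "steps": [
    [[0, -2.5, 2, 0, 0.8], [0, 0, 3, 0, 0.8], [0, 0, 3, 0, 0.8], [0, 0, 0, 0, 0.8]]
  ]
}}

```text
clock: 6.78
position: [587.5, -435.0, 195.7]
ee_rot: [0.013, 0.998, -0.017, 0.056]
contact_force: [-0.4, 0.3, -3.0]
gripper_width: 67.8
```

```bash
cat > look.py <<'E'
from h import *
s=arm.read_state();print(s["position"].round(1),s["ee_rot"].round(3),s["contact_force"].round(1),s["gripper_width"])
im,d,K,T=grab("wrist");P=cloud(d,K,T)
m=((P[...,2]>6)&(P[...,2]<62)&(d>0)).astype(np.uint8)
nl,lab,st,ce=cv2.connectedComponentsWithStats(m)
Rm=R.from_quat(s["ee_rot"]).as_matrix()
for i in range(1,nl):
    if st[i,4]<300: continue
    q=P[lab==i]; t=q[(q[:,2]>28)&(q[:,2]<38)]
    c,r=cv2.minEnclosingCircle(q[:,:2].astype(np.float32)); 
    c2,r2=cv2.minEnclosingCircle(t[:,:2].astype(np.float32)) if len(t)>5 else (c,0)
    print(ce[i].round(),st[i,4],np.round([*c,r],1),"band",np.round([*c2,r2],1),"zmax",q[:,2].max().round(1),"toolcm",(Rm.T@(np.array([*c2,25])-s["position"])/10).round(2),im[lab==i].mean(0).round())
cv2.imwrite("pics/w1.png",im)
im,d,K,T=grab("scene");np.savez("scene1.npz",im=im,d=d,K=K,T=T)
cv2.imwrite("pics/s1.png",im)
P=cloud(d,K,T);f=(abs(P[...,2]-82)<4)&(d>0)&(P[...,0]<600)&(P[...,0]>400)&(abs(P[...,1]-20)<130)
q=P[f];print("front top",len(q),cv2.minAreaRect(q[:,:2].astype(np.float32)) if len(q)>10 else 0)
E
python3 look.py
```

```text
[ 587.5 -435.   195.7] [ 0.013  0.998 -0.017  0.056] [-0.4  0.3 -3. ] 67.80013531628799
[293.   7.] 644 [ 466.2 -455.7   16.6] band [ 466.8 -455.8   16.5] zmax 43.7 toolcm [13.85 -1.88 15.69] [133.  68. 118.]
[421.  18.] 1856 [ 479.8 -356.4   17.9] band [ 479.9 -356.3   17.9] zmax 51.1 toolcm [12.79  8.1  15.49] [136. 119. 194.]
[335.  95.] 1540 [ 538.2 -423.9   18. ] band [ 538.4 -423.8   17.9] zmax 51.0 toolcm [ 6.82  1.52 16.37] [105. 108. 107.]
[538. 112.] 2100 [ 557.6 -248.3   18.8] band [ 557.3 -248.1   18.7] zmax 51.1 toolcm [ 5.37 19.13 15.98] [ 56. 108. 141.]
[148. 218.] 9993 [ 675.8 -640.1   92.1] band [ 676.3 -641.    92.1] zmax 62.0 toolcm [ -7.42 -19.79  18.66] [ 62.  96. 135.]
[378. 226.] 1794 [ 678.5 -379.1   33.2] band [ 680.  -378.7   32.6] zmax 62.0 toolcm [-7.14  6.43 17.79] [26. 36. 53.]
[525. 253.] 2521 [ 709.  -223.7   30.2] band [ 706.8 -226.3   29.7] zmax 62.0 toolcm [-9.42 21.73 17.56] [ 98. 109. 111.]
[627. 299.] 2347 [ 745.  -109.9   57.3] band [ 766.8 -110.7   35.4] zmax 61.4 toolcm [-15.1   33.45  17.83] [34. 52. 74.]
front top 262 ((479.9014892578125, 24.839279174804688), (231.6458282470703, 18.399538040161133), 86.44110870361328)
```

View pics/w1.png

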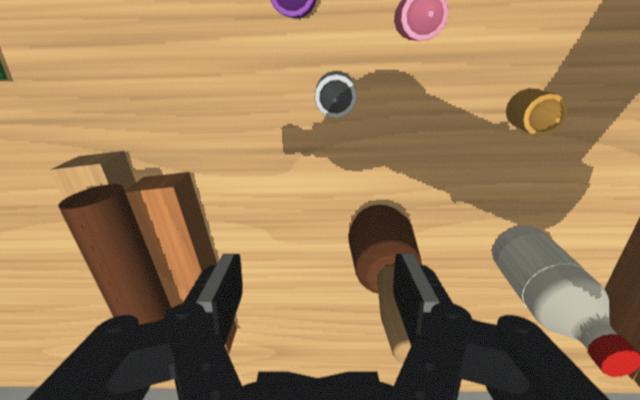

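The drawer has sprung out (front now near x≈480 and still moving). The wrist view shows the steel centre at (335,95), at (538,-424), clear of purple and pink. The tool has picked up about 6° of tilt, so I'll see how motion affects it.

{"method": "send_rows", "body": {
  "steps": [
    [[0, 0, 0, 0, 0.8], [0, 0, 0, 0, 0.8]]
  ]
}}

```text
clock: 7.05
position: [592.0, -436.8, 208.3]
ee_rot: [0.011, 0.998, -0.022, 0.063]
contact_force: [0.6, 0.2, -0.2]
gripper_width: 68.0
```

{"method": "send_rows", "body": {
  "steps": [
    [[3.5, 0.5, 0, 0, 0.8], [3.5, 0.5, 0, 0, 0.8], [0, 0, 0, 0, 0.8]]
  ]
}}

```text
clock: 7.3
position: [524.9, -424.6, 204.1]
ee_rot: [0.008, 0.997, -0.025, 0.068]
contact_force: [0.5, 0.6, -0.4]
gripper_width: 68.3
```

```bash
cat > st.py <<'E'
from h import *
import sys
s=arm.read_state();M=R.from_quat(s["ee_rot"]).as_matrix()
print(s["position"].round(1),"z",M[:,2].round(3),"yaw",np.degrees(np.arctan2(M[1,0],M[0,0])).round(1),s["contact_force"].round(1),s["gripper_width"].round(1),s["joints"].round(3),s["joint_vel"].round(3))
if len(sys.argv)>1: print("cm",(M.T@(np.array(list(map(float,sys.argv[1:])))-s["position"])/10).round(2))
E
python3 st.py 538.3 -423.9 60
```

```text
Traceback (most recent call last):
  File "st.py", line 4, in <module>
    print(s["position"].round(1),"z",M[:,2].round(3),"yaw",np.degrees(np.arctan2(M[1,0],M[0,0])).round(1),s["contact_force"].round(1),s["gripper_width"].round(1),s["joints"].round(3),s["joint_vel"].round(3))
                                                                                                                                      ^^^^^^^^^^^^^^^^^^^^^^^^
AttributeError: 'float' object has no attribute 'round'
```

{"method": "send_rows", "body": {
  "steps": [
    [[0, 0, 0, 0, 0.8], [0, 0, 0, 0, 0.8], [0, 0, 0, 0, 0.8], [0, 0, 0, 0, 0.8]]
  ]
}}

```text
clock: 7.63
position: [528.0, -424.9, 213.3]
ee_rot: [0.007, 0.997, -0.029, 0.075]
contact_force: [0.9, 0.9, -0.2]
gripper_width: 68.4
```

```bash
sed -i 's/s\["gripper_width"\].round(1)/round(s["gripper_width"],1)/' st.py; python3 st.py 538.3 -423.9 60
```

```text
[ 528.  -424.9  213.3] z [ 0.148 -0.059 -0.987] yaw 179.5 [ 0.9  0.9 -0.2] 68.4 [-4.440e-01  4.120e-01 -1.000e-03 -1.200e-02 -9.980e-01 -1.134e+00] [ 0.008 -0.006  0.027  0.004 -0.001  0.001]
cm [ 1.26  0.99 15.28]
```

{"method": "send_rows", "body": {
  "steps": [
    [[0, 0, 4, 0, 0.8], [0, 0, 4, 0, 0.8], [0, 0, 0, 0, 0.8]]
  ]
}}

```text
clock: 7.88
position: [546.2, -431.9, 138.9]
ee_rot: [0.006, 0.996, -0.033, 0.081]
contact_force: [0.1, 0.2, -2.7]
gripper_width: 68.2
```

```bash
python3 st.py 538.3 -423.9 60; python3 -c "
from h import *
print(arm.read_state()['joint_efforts'].round(2))"
```

```text
[ 546.2 -431.9  138.9] z [ 0.161 -0.066 -0.985] yaw 179.7 [ 0.1  0.2 -2.7] 68.2 [-0.441  0.498 -0.06  -0.012 -0.838 -1.134] [ 0.004 -0.064  0.074  0.028 -0.063 -0.001]
cm [2.06 1.29 7.59]
[  0.14 -49.11  20.76   4.7    1.02   0.  ]
```

{"method": "send_rows", "body": {
  "steps": [
    [[0, 0, 0, 0, 0.8], [0, 0, 0, 0, 0.8], [0, 0, 0, 0, 0.8], [0, 0, 0, 0, 0.8]]
  ]
}}

```text
clock: 8.22
position: [549.3, -433.2, 142.7]
ee_rot: [0.004, 0.996, -0.035, 0.083]
contact_force: [1.0, 0.1, 0.8]
gripper_width: 68.4
```

```bash
python3 st.py 538.3 -423.9 60; python3 -c "
from h import *
print(arm.read_state()['joint_efforts'].round(2))"
```

```text
[ 549.3 -433.2  142.7] z [ 0.164 -0.07  -0.984] yaw 179.8 [1.  0.1 0.8] 68.4 [-0.44   0.497 -0.052 -0.009 -0.843 -1.134] [ 0.002 -0.016  0.027  0.008 -0.01  -0.   ]
cm [2.45 1.47 7.89]
[ 3.000e-02 -4.308e+01  1.755e+01  3.820e+00  3.600e-01  0.000e+00]
```

{"method": "send_rows", "body": {
  "steps": [
    [[2.0, 0.5, -4, 0, 0.8], [3.0, 2.3, -2, 0, 0.8], [3.0, 2.3, -1, 0, 0.8], [3.0, 2.3, -0.6, 0, 0.8], [3.0, 2.3, -0.6, 0, 0.8], [3.0, 2.3, -0.6, 0, 0.8], [3.0, 2.3, -0.6, 0, 0.8], [1, 1, -0.6, 0, 0.8], [0, 0, 0, 0, 0.8], [0, 0, 0, 0, 0.8]]
  ]
}}

```text
clock: 9.05
position: [325.9, -271.9, 203.4]
ee_rot: [0.004, 0.995, -0.041, 0.095]
contact_force: [1.1, -1.2, -0.0]
gripper_width: 68.5
```

```bash
python3 st.py 538.3 -423.9 60
```

```text
[ 325.9 -271.9  203.4] z [ 0.189 -0.082 -0.979] yaw -180.0 [ 1.1 -1.2 -0. ] 68.5 [-0.291 -0.042 -0.633  0.034 -0.775 -1.309] [ 0.011 -0.065 -0.     0.009 -0.006 -0.006]
cm [-18.15 -13.67  19.28]
```

{"method": "send_rows", "body": {
  "steps": [
    [[0, 0, 0, 0, 0.8], [0, 0, 0, 0, 0.8], [0, 0, 0, 0, 0.8], [0, 0, 0, 0, 0.8], [0, 0, 0, 0, 0.8], [0, 0, 0, 0, 0.8]]
  ]
}}

```text
clock: 9.55
position: [331.3, -275.0, 205.8]
ee_rot: [0.004, 0.994, -0.042, 0.098]
contact_force: [-0.2, 0.3, 0.6]
gripper_width: 68.1
```

```bash
python3 st.py 538.3 -423.9 60
```

```text
[ 331.3 -275.   205.8] z [ 0.194 -0.085 -0.977] yaw 180.0 [-0.2  0.3  0.6] 68.1 [-0.294 -0.036 -0.621  0.035 -0.774 -1.308] [-0.005  0.02   0.012  0.001 -0.001  0.002]
cm [-17.48 -13.28  19.52]
```

{"method": "send_rows", "body": {
  "steps": [
    [[2.5, 2.0, -0.7, 0, 0.8], [2.5, 2.0, -0.7, 0, 0.8], [2.5, 2.0, -0.7, 0, 0.8], [2.5, 2.0, -0.7, 0, 0.8]]
  ]
}}

```text
clock: 9.88
position: [232.1, -194.5, 205.5]
ee_rot: [0.008, 0.995, -0.043, 0.093]
contact_force: [0.2, 1.4, 0.1]
gripper_width: 68.1
```

```bash
python3 st.py 538.3 -423.9 60
```

```text
[ 232.1 -194.5  205.5] z [ 0.185 -0.087 -0.979] yaw 179.6 [0.2 1.4 0.1] 68.1 [-0.054 -0.339 -0.861  0.101 -0.86  -1.591] [ 1.063 -1.124 -0.691  0.255 -0.517 -1.188]
cm [-27.54 -20.91  21.89]
```

{"method": "send_rows", "body": {
  "steps": [
    [[2.5, 2.0, -0.7, 0, 0.8], [2.5, 2.0, -0.7, 0, 0.8]]
  ]
}}

```text
clock: 10.05
position: [184.6, -157.2, 206.0]
ee_rot: [0.012, 0.995, -0.043, 0.091]
contact_force: [0.0, 2.7, 0.5]
gripper_width: 68.1
```

```bash
python3 st.py 538.3 -423.9 60
```

```text
[ 184.6 -157.2  206. ] z [ 0.18  -0.088 -0.98 ] yaw 179.1 [0.  2.7 0.5] 68.1 [ 0.236 -0.563 -0.959  0.15  -1.024 -1.899] [ 1.993 -1.354 -0.446  0.309 -1.138 -2.017]
cm [-32.54 -24.25  23.01]
```

{"method": "send_rows", "body": {
  "steps": [
    [[1.0, 0.6, -0.3, 0, 0.8], [1.0, 0.6, -0.3, 0, 0.8], [1.0, 0.6, -0.3, 0, 0.8], [0, 0, 0, 0, 0.8]]
  ]
}}

```text
clock: 10.38
position: [159.1, -140.7, 206.6]
ee_rot: [0.004, 0.995, -0.038, 0.094]
contact_force: [0.3, 0.6, 0.3]
gripper_width: 68.1
```

```bash
python3 st.py 538.3 -423.9 60
```

```text
[ 159.1 -140.7  206.6] z [ 0.187 -0.076 -0.979] yaw 179.9 [0.3 0.6 0.3] 68.1 [ 0.694 -0.829 -1.003  0.185 -1.305 -2.315] [-0.224  0.078  0.006 -0.003  0.071  0.106]
cm [-34.55 -26.55  23.58]
```

{"method": "send_rows", "body": {
  "steps": [
    [[-1.0, -1.0, 0.3, 0, 0.8], [-2.0, -1.5, 0.5, 0, 0.8], [-3.0, -2.4, 0.6, 0, 0.8], [-3.0, -2.4, 0.6, 0, 0.8], [-3.2, -2.4, 0.6, 0, 0.8], [-3.2, -2.4, 0.6, 0, 0.8], [-3.2, -2.4, 0.6, 0, 0.8], [-3.2, -2.4, 0.6, 0, 0.8], [-3.2, -2.4, 0.6, 0, 0.8], [-3.2, -2.4, 0.6, 0, 0.8]]
  ]
}}

```text
clock: 11.22
position: [406.2, -347.2, 210.9]
ee_rot: [0.012, 0.995, -0.034, 0.091]
contact_force: [0.4, 1.3, 0.7]
gripper_width: 68.4
```

```bash
python3 st.py 538.3 -423.9 60
```

```text
[ 406.2 -347.2  210.9] z [ 0.181 -0.069 -0.981] yaw 179.0 [0.4 1.3 0.7] 68.4 [-0.408  0.161 -0.371 -0.011 -0.844 -1.18 ] [-0.421  0.909  1.084 -0.076 -0.199  0.383]
cm [-10.36  -6.27  17.73]
```

{"method": "send_rows", "body": {
  "steps": [
    [[0, 4.1, 0, 0, 0.8], [0, 4.1, 0, 0, 0.8], [0, 4.1, 0, 0, 0.8], [0, 4.1, 0, 0, 0.8], [0, 4.1, 0, 0, 0.8], [0, 4.1, 0, 0, 0.8], [0, 4.1, 0, 0, 0.8], [0, 4.1, 0, 0, 0.8]]
  ]
}}

```text
clock: 11.88
position: [434.6, -59.5, 158.1]
ee_rot: [0.047, 0.996, -0.039, 0.071]
contact_force: [0.9, 0.2, -0.3]
gripper_width: 68.9
```

```bash
python3 st.py 538.3 -423.9 60
```

```text
[434.6 -59.5 158.1] z [ 0.137 -0.084 -0.987] yaw 174.8 [ 0.9  0.2 -0.3] 68.9 [ 0.321  0.069 -0.702  0.191 -0.704 -2.126] [ 1.186  0.091 -0.159  0.241  0.06  -1.427]
cm [-12.05 -34.44  14.15]
```

Tilt depends on the path moved and cannot be commanded directly. It is harmless if it lies about the jaw axis, because the pads stay parallel to the cylinder. I'll yaw so the tilt falls in the tool's x–z plane, then grasp like that.

{"method": "send_rows", "body": {
  "steps": [
    [[-1.1, -2.8, 0, 0, 0.8], [-1.1, -2.8, 0, 0, 0.8], [-1.1, -2.8, 0, 0, 0.8], [-1.1, -2.8, 0, 0, 0.8], [-1.1, -2.8, 0, 0, 0.8], [-1.1, -2.8, 0, 0, 0.8], [-1.1, -2.8, 0, 0, 0.8], [-1.1, -2.8, 0, 0, 0.8], [-1.1, -2.8, 0, 0, 0.8], [-1.1, -2.8, 0, 0, 0.8]]
  ]
}}

```text
clock: 12.72
position: [528.0, -373.2, 166.0]
ee_rot: [0.038, 0.997, -0.039, 0.059]
contact_force: [0.9, 0.4, 0.3]
gripper_width: 68.2
```

```bash
python3 st.py 538.3 -423.9 60
```

```text
[ 528.  -373.2  166. ] z [ 0.115 -0.082 -0.99 ] yaw 175.9 [0.9 0.4 0.3] 68.2 [-0.348  0.405 -0.16   0.05  -0.87  -1.329] [-0.657  0.509  0.854 -0.118 -0.344  0.675]
cm [-0.11 -4.18 11.03]
```

{"method": "send_rows", "body": {
  "steps": [
    [[0, -2.0, 0, 0.11, 0.8], [-0.3, -1.5, 0, 0.11, 0.8], [0, 0, 0, 0.11, 0.8], [0, 0, 0, 0.11, 0.8], [0, 0, 0, 0.1, 0.8], [0, 0, 0, 0, 0.8], [0, 0, 0, 0, 0.8]]
  ]
}}

```text
clock: 13.3
position: [506.7, -457.0, 140.0]
ee_rot: [0.336, 0.94, -0.023, 0.057]
contact_force: [0.4, -0.1, -0.6]
gripper_width: 68.3
```

```bash
python3 st.py 538.3 -423.9 60
```

```text
[ 506.7 -457.   140. ] z [ 0.092 -0.082 -0.992] yaw 140.7 [ 0.4 -0.1 -0.6] 68.3 [-0.484  0.493 -0.078  0.038 -0.88  -1.796] [-0.089  0.066  0.007 -0.003  0.024  0.019]
cm [0.64 4.6  7.96]
```

{"method": "send_rows", "body": {
  "steps": [
    [[0.3, 2.3, 0, 0, 0.8], [0.3, 2.3, 0, 0, 0.8], [0, 0, 1, 0, 0.8], [0, 0, 0, 0, 0.8]]
  ]
}}

```text
clock: 13.63
position: [525.8, -428.9, 120.2]
ee_rot: [0.338, 0.939, -0.024, 0.054]
contact_force: [-0.8, -0.3, -0.8]
gripper_width: 68.9
```

```bash
python3 st.py 540 -425.5 5; python3 look.py | grep -v "6[0-9]\.[0-9] toolcm"
```

```text
[ 525.8 -428.9  120.2] z [ 0.085 -0.081 -0.993] yaw 140.4 [-0.8 -0.3 -0.8] 68.9 [-0.43   0.509 -0.11   0.051 -0.842 -1.864] [-0.01  -0.007  0.033  0.016 -0.001  0.03 ]
cm [ 0.47  1.26 11.54]
[ 525.8 -428.9  120.2] [ 0.338  0.939 -0.024  0.054] [-0.8 -0.3 -0.8] 68.86133665447568
[581.  44.] 4677 [ 557.4 -248.8   18.6] band [ 557.4 -248.8   18.6] zmax 51.2 toolcm [10.09 15.97  8.27] [40. 76. 99.]
[362.  60.] 3042 [ 479.6 -356.4   17.9] band [ 479.6 -356.4   17.9] zmax 50.7 toolcm [9.23 2.72 8.48] [100.  87. 146.]
[227. 136.] 2737 [ 460.3 -455.8   18.2] band [ 460.7 -455.8   18.1] zmax 51.7 toolcm [ 4.39 -6.15  9.13] [115.  53.  98.]
[334. 189.] 2334 [ 538.1 -423.8   18. ] band [ 538.1 -423.9   18. ] zmax 50.4 toolcm [0.49 1.25 9.52] [80. 83. 83.]
[ 31. 344.] 4189 [ 473.2 -794.6   78. ] band [ 483.2 -769.2   51.8] zmax 50.0 toolcm [-17.15 -28.85  11.85] [36. 67. 28.]
[268. 359.] 2529 [ 662.9 -594.4   51.7] band [ 639.8 -589.2   28.4] zmax 40.0 toolcm [-17.76  -5.    11.72] [40. 62. 91.]
front top 260 ((466.330810546875, 25.0125732421875), (230.620361328125, 19.472076416015625), 86.4323501586914)
```

{"method": "send_rows", "body": {
  "steps": [
    [[0.5, 1.2, 1, 0, 0.8], [0, 0, 2, 0, 0.8], [0, 0, 2, 0, 0.8], [0, 0, 0, 0, 0.8]]
  ]
}}

```text
clock: 14.07
position: [535.2, -426.6, 73.7]
ee_rot: [0.338, 0.939, -0.025, 0.059]
contact_force: [-0.8, 1.1, -1.7]
gripper_width: 68.5
```

```bash
python3 st.py 540 -425.5 5
```

```text
[ 535.2 -426.6   73.7] z [ 0.094 -0.088 -0.992] yaw 140.4 [-0.8  1.1 -1.7] 68.5 [-0.419  0.563 -0.153  0.063 -0.734 -1.887] [-0.017 -0.04   0.04   0.019 -0.029  0.019]
cm [0.58 0.45 6.85]
```

{"method": "send_rows", "body": {
  "steps": [
    [[0.5, 0.5, 1.5, 0, 0.8], [0, 0, 1.5, 0, 0.8], [0, 0, 1.5, 0, 0.8], [0, 0, 0.8, 0, 0.8], [0, 0, 0, 0, 0.8]]
  ]
}}

```text
clock: 14.48
position: [540.8, -430.0, 24.0]
ee_rot: [0.338, 0.939, -0.027, 0.063]
contact_force: [0.1, 0.3, -0.4]
gripper_width: 68.3
```

```bash
python3 st.py 540 -425.5 5
```

```text
[ 540.8 -430.    24. ] z [ 0.1   -0.093 -0.991] yaw 140.5 [ 0.1  0.3 -0.4] 68.3 [-0.419  0.629 -0.186  0.076 -0.628 -1.9  ] [-0.011 -0.014  0.014  0.004 -0.018  0.012]
cm [0.6  0.31 1.84]
```

{"method": "send_rows", "body": {
  "steps": [
    [[0.5, 0.3, 0.9, 0, 0.8], [0, 0, 0.7, 0, 0.8], [0, 0, 0.2, 0, 0.6]]
  ]
}}

```text
clock: 14.73
position: [541.9, -427.8, 7.7]
ee_rot: [0.337, 0.939, -0.028, 0.066]
contact_force: [1.0, 0.8, 0.1]
gripper_width: 57.8
```

```bash
python3 st.py 540 -425.5 5
```

```text
[ 541.9 -427.8    7.7] z [ 0.105 -0.096 -0.99 ] yaw 140.5 [1.  0.8 0.1] 57.8 [-0.415  0.647 -0.205  0.083 -0.585 -1.912] [ 0.002  0.023 -0.019  0.     0.037 -0.006]
cm [0.33 0.06 0.22]
```

Aligned. Closing with a slight down and +x bias against drift.

{"method": "send_rows", "body": {
  "steps": [
    [[0.3, 0, 0.2, 0, 0.3], [0, 0, 0.1, 0, 0.3], [0, 0, 0.1, 0, 0.3], [0, 0, 0.0, 0, 0.3], [0, 0, 0.0, 0, 0.3]]
  ]
}}

```text
clock: 15.15
position: [540.0, -426.0, 4.8]
ee_rot: [0.337, 0.939, -0.028, 0.066]
contact_force: [0.7, -0.5, -1.1]
gripper_width: 34.1
```

```bash
python3 st.py 540 -425.5 5
```

```text
[ 540.  -426.     4.8] z [ 0.106 -0.097 -0.99 ] yaw 140.5 [ 0.7 -0.5 -1.1] 34.1 [-0.414  0.648 -0.216  0.085 -0.573 -1.915] [ 0.001 -0.004 -0.003 -0.002  0.002  0.   ]
cm [ 0.03  0.04 -0.02]
```

{"method": "send_rows", "body": {
  "steps": [
    [[0, 0, -1, 0, 0.2], [0, 0, -2, 0, 0.2], [0, 0, -3, 0, 0.2], [0, 0, -4, 0, 0.2], [0, 0, -4, 0, 0.2], [0, 0, -2, 0, 0.2], [0, 0, 0, 0, 0.2]]
  ]
}}

```text
clock: 15.73
position: [518.3, -407.7, 165.3]
ee_rot: [0.338, 0.939, -0.026, 0.058]
contact_force: [1.0, 1.2, -2.0]
gripper_width: 34.2
```

{"method": "send_rows", "body": {
  "steps": [
    [[1.2, 1.5, 0, 0, 0.2], [1.6, 2.0, -0.5, 0, 0.2], [1.6, 2.0, -0.5, 0, 0.2], [1.6, 2.0, -0.5, 0, 0.2], [1.6, 2.0, -0.5, 0, 0.2], [1.6, 2.0, -0.5, 0, 0.2], [1.6, 2.0, -0.5, 0, 0.2]]
  ]
}}

```text
clock: 16.32
position: [513.9, -228.9, 172.2]
ee_rot: [0.344, 0.937, -0.025, 0.053]
contact_force: [0.8, 0.9, -2.8]
gripper_width: 34.2
```

```bash
python3 st.py 537 22 130
```

```text
[ 513.9 -228.9  172.2] z [ 0.082 -0.084 -0.993] yaw 139.7 [ 0.8  0.9 -2.8] 34.2 [-0.09   0.279 -0.352  0.102 -0.853 -2.248] [ 0.633 -0.227 -0.31   0.068  0.003 -0.676]
cm [14.85 20.66  2.27]
```

{"method": "send_rows", "body": {
  "steps": [
    [[1.4, 2.1, 0, 0, 0.2], [1.4, 2.1, 0, 0, 0.2], [1.4, 2.1, 0, 0, 0.2], [1.4, 2.1, 0, 0, 0.2], [1.4, 2.1, 0, 0, 0.2], [1.4, 2.1, 0, 0, 0.2], [1.4, 2.1, 0, 0, 0.2], [1.4, 2.1, 0, 0, 0.2], [1.0, 1.5, 0, 0, 0.2], [0, 0, 0, 0, 0.2]]
  ]
}}

```text
clock: 17.15
position: [530.0, 3.6, 140.8]
ee_rot: [0.344, 0.938, -0.028, 0.042]
contact_force: [0.5, 0.5, -3.1]
gripper_width: 34.3
```

```bash
python3 st.py 544 20 20; python3 look.py | tail -1
python3 - <<'E'
import cv2
cv2.imwrite("pics/v1.png",cv2.resize(cv2.imread("pics/w1.png"),(560,350)))
E
```

```text
[530.    3.6 140.8] z [ 0.059 -0.081 -0.995] yaw 139.8 [ 0.5  0.5 -3.1] 34.3 [ 0.368  0.287 -0.443  0.133 -0.819 -2.731] [-0.004  0.01  -0.034 -0.009 -0.006  0.015]
cm [ 1.17  2.44 11.96]
front top 176 ((466.4069519042969, 25.031219482421875), (230.64239501953125, 18.50040054321289), 85.95112609863281)
```

View pics/v1.png

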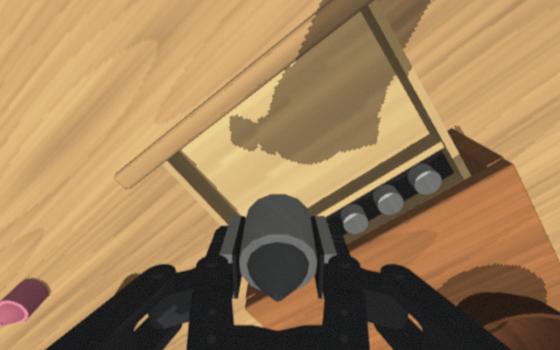

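The wrist view shows the steel centre firmly held at (278,245), and the open drawer with its empty front compartment ahead of it. Positioning over the spot and descending.

{"method": "send_rows", "body": {
  "steps": [
    [[0.6, 1.2, 0, 0, 0.2], [0.6, 1.2, 0, 0, 0.2], [0, 0, 2, 0, 0.2], [0, 0, 2, 0, 0.2], [0, 0, 0, 0, 0.2]]
  ]
}}

```text
clock: 17.67
position: [538.9, 24.3, 97.8]
ee_rot: [0.347, 0.937, -0.028, 0.041]
contact_force: [-0.3, -0.2, -3.8]
gripper_width: 34.4
```

```bash
python3 st.py 544 20 20
```

```text
[538.9  24.3  97.8] z [ 0.058 -0.081 -0.995] yaw 139.4 [-0.3 -0.2 -3.8] 34.4 [ 0.399  0.357 -0.474  0.147 -0.722 -2.789] [ 0.003 -0.035  0.035  0.004 -0.048 -0.002]
cm [0.09 0.19 7.8 ]
```

{"method": "send_rows", "body": {
  "steps": [
    [[0, 0.1, 2, 0, 0.2], [0, 0, 2, 0, 0.2], [0, 0, 1.5, 0, 0.2], [0, 0, 0.8, 0, 0.2], [0, 0, 0, 0, 0.2]]
  ]
}}

```text
clock: 18.08
position: [547.0, 20.3, 35.9]
ee_rot: [0.348, 0.936, -0.027, 0.044]
contact_force: [-0.6, -0.5, -2.6]
gripper_width: 34.4
```

```bash
python3 st.py 544 20 20
```

```text
[547.   20.3  35.9] z [ 0.064 -0.08  -0.995] yaw 139.3 [-0.6 -0.5 -2.6] 34.4 [ 0.384  0.456 -0.53   0.185 -0.563 -2.822] [-0.002 -0.009  0.017  0.002 -0.024  0.001]
cm [ 0.37 -0.18  1.56]
```

{"method": "send_rows", "body": {
  "steps": [
    [[0.3, -0.2, 0.5, 0, 0.2], [0, 0, 0.4, 0, 0.2], [0, 0, 0.2, 0, 0.2], [0, 0, 0.1, 0, 0.2]]
  ]
}}

```text
clock: 18.42
position: [546.3, 20.4, 25.9]
ee_rot: [0.348, 0.936, -0.025, 0.046]
contact_force: [-0.1, -0.7, -2.2]
gripper_width: 34.1
```

{"method": "send_rows", "body": {
  "steps": [
    [[0, 0, 0.15, 0, 0.2], [0, 0, 0.15, 0, 0.2]]
  ]
}}

```text
clock: 18.58
position: [547.4, 20.5, 23.9]
ee_rot: [0.348, 0.936, -0.024, 0.047]
contact_force: [0.2, 0.6, -2.6]
gripper_width: 34.3
```

{"method": "send_rows", "body": {
  "steps": [
    [[0, 0, 0.15, 0, 0.2], [0, 0, 0.15, 0, 0.2]]
  ]
}}

```text
clock: 18.75
position: [548.1, 20.5, 21.3]
ee_rot: [0.347, 0.936, -0.024, 0.048]
contact_force: [-0.5, 0.4, -2.9]
gripper_width: 34.2
```

{"method": "send_rows", "body": {
  "steps": [
    [[0, 0, 0.15, 0, 0.2]]
  ]
}}

```text
clock: 18.83
position: [548.3, 20.4, 19.9]
ee_rot: [0.347, 0.936, -0.024, 0.048]
contact_force: [-3.7, 1.9, 9.4]
gripper_width: 34.5
```

Foot contact. Relax, then open.

{"method": "send_rows", "body": {
  "steps": [
    [[0, 0, 0, 0, 0.2]]
  ]
}}

```text
clock: 18.92
position: [548.5, 20.4, 20.2]
ee_rot: [0.347, 0.936, -0.024, 0.048]
contact_force: [0.1, -0.1, -1.6]
gripper_width: 34.4
```

{"method": "send_rows", "body": {
  "steps": [
    [[0, 0, 0, 0, 0.45], [0, 0, 0, 0, 0.55], [0, 0, 0, 0, 0.6], [0, 0, 0, 0, 0.6]]
  ]
}}

```text
clock: 19.25
position: [550.3, 21.0, 21.4]
ee_rot: [0.347, 0.936, -0.023, 0.05]
contact_force: [-0.6, -0.6, 0.5]
gripper_width: 51.3
```

```bash
python3 st.py 544 20 20
```

```text
[550.3  21.   21.4] z [ 0.077 -0.077 -0.994] yaw 139.4 [-0.6 -0.6  0.5] 51.3 [ 0.383  0.478 -0.552  0.208 -0.506 -2.844] [-0.    -0.004  0.006  0.003  0.001 -0.   ]
cm [ 0.42 -0.48  0.1 ]
```

{"method": "send_rows", "body": {
  "steps": [
    [[0, 0, -1, 0, 0.6], [0, 0, -2, 0, 0.6], [0, 0, -3, 0, 0.6], [0, 0, -3, 0, 0.6], [0, 0, -3, 0, 0.6], [0, 0, -2, 0, 0.6], [0, 0, 0, 0, 0.6]]
  ]
}}

```text
clock: 19.83
position: [538.9, 31.7, 165.9]
ee_rot: [0.347, 0.936, -0.024, 0.048]
contact_force: [0.1, -0.1, 0.6]
gripper_width: 50.8
```

```bash
python3 st.py 427 29 55
python3 - <<'E'
from h import *
im,d,K,T=grab("wrist");P=cloud(d,K,T);cv2.imwrite("pics/v2.png",cv2.resize(im,(560,350)))
m=(P[...,2]>45)&(P[...,2]<75)&(d>0)&(abs(P[...,0]-542)<40)&(abs(P[...,1]-21)<40)
q=P[m];print(len(q),cv2.minEnclosingCircle(q[:,:2].astype(np.float32)),q[:,2].max())
b=P[(P[...,2]>76)&(P[...,2]<88)&(P[...,0]<500)&(d>0)];print(len(b),cv2.minAreaRect(b[:,:2].astype(np.float32)))
E
```

```text
[538.9  31.7 165.9] z [ 0.074 -0.078 -0.994] yaw 139.4 [ 0.1 -0.1  0.6] 50.8 [ 0.416  0.269 -0.396  0.133 -0.875 -2.78 ] [-0.001  0.003 -0.021 -0.016  0.021 -0.003]
cm [ 9.45 -7.38 10.22]
1452 ((546.6869506835938, 22.657190322875977), 18.017398834228516) 65.85911782386029
8274 ((464.8985595703125, 25.028724670410156), (227.5604705810547, 15.03270149230957), 86.32951354980469)
```

View pics/v2.png

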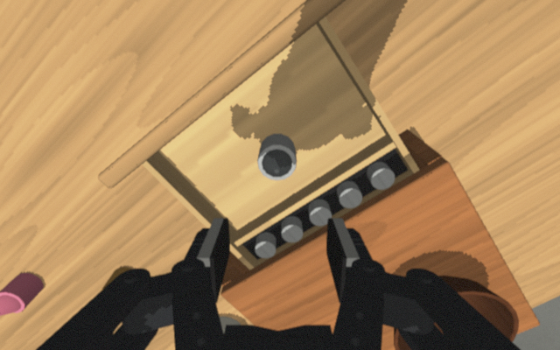

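The steel centre stands upright in the front compartment at (277,155): measured radius 18.0, top at 66 mm, which equals 15+51. Now turn square to the drawer, close the fingers and get in front of it.

{"method": "send_rows", "body": {
  "steps": [
    [[0, 0, 0, -0.125, 0.3], [0, 0, 0, -0.125, 0], [0, 0, 0, -0.125, 0], [0, 0, 0, -0.125, 0], [0, 0, 0, -0.125, 0], [0, 0, 0, 0, 0], [0, 0, 0, 0, 0]]
  ]
}}

```text
clock: 20.47
position: [533.9, 29.9, 157.4]
ee_rot: [0.04, 0.998, -0.039, 0.032]
contact_force: [-0.2, -1.0, -1.0]
gripper_width: -0.2
```

```bash
python3 st.py 415 28 150
```

```text
[533.9  29.9 157.4] z [ 0.061 -0.081 -0.995] yaw 175.5 [-0.2 -1.  -1. ] -0.2 [ 0.415  0.276 -0.408  0.13  -0.868 -2.149] [-0.     0.014 -0.015 -0.001  0.008  0.015]
cm [11.87 -1.12  0.03]
```

{"method": "send_rows", "body": {
  "steps": [
    [[2.5, 0, 0, 0, 0], [3.0, 0, 0, 0, 0], [3.0, -0.5, 0, 0, 0], [3.0, -0.5, 0, 0, 0], [0, 0, 0, 0, 0]]
  ]
}}

```text
clock: 20.88
position: [413.6, 27.6, 145.0]
ee_rot: [0.05, 0.998, -0.041, 0.029]
contact_force: [0.2, -0.1, -0.0]
gripper_width: 0.1
```

```bash
python3 st.py 425 28 50
```

```text
[413.6  27.6 145. ] z [ 0.053 -0.085 -0.995] yaw 174.5 [ 0.2 -0.1 -0. ] 0.1 [ 0.537  0.096 -0.688  0.141 -0.79  -2.307] [-0.008  0.049  0.072  0.037  0.036 -0.016]
cm [-0.55  0.9   9.51]
```

{"method": "send_rows", "body": {
  "steps": [
    [[0, 0.4, 3, 0, 0], [0, 0.4, 3, 0, 0], [0, 0.2, 2.5, 0, 0], [0, 0, 1, 0, 0], [0, 0, 0, 0, 0]]
  ]
}}

```text
clock: 21.3
position: [420.9, 30.8, 48.0]
ee_rot: [0.055, 0.997, -0.038, 0.032]
contact_force: [0.5, -0.2, 0.7]
gripper_width: -0.1
```

```bash
python3 st.py 446 27 50
```

```text
[420.9  30.8  48. ] z [ 0.06  -0.08  -0.995] yaw 173.9 [ 0.5 -0.2  0.7] -0.1 [ 0.528  0.275 -0.827  0.223 -0.468 -2.408] [-0.001  0.018 -0.003 -0.006 -0.007 -0.02 ]
cm [-2.54 -0.11 -0.02]
```

{"method": "send_rows", "body": {
  "steps": [
    [[-0.5, 0, 0.05, 0, 0], [-0.5, 0, 0.05, 0, 0], [-0.4, 0, 0.05, 0, 0], [-0.3, 0, 0.05, 0, 0], [-0.2, 0, 0, 0, 0]]
  ]
}}

```text
clock: 21.72
position: [443.8, 29.2, 48.9]
ee_rot: [0.057, 0.997, -0.038, 0.034]
contact_force: [0.1, -0.0, -0.8]
gripper_width: -0.0
```

{"method": "send_rows", "body": {
  "steps": [
    [[-0.15, 0, 0.03, 0, 0], [-0.15, 0, 0.03, 0, 0], [-0.15, 0, 0.03, 0, 0], [-0.15, 0, 0.03, 0, 0]]
  ]
}}

```text
clock: 22.05
position: [448.6, 27.4, 48.7]
ee_rot: [0.058, 0.997, -0.038, 0.033]
contact_force: [-2.9, 0.8, 0.8]
gripper_width: -0.0
```

{"method": "send_rows", "body": {
  "steps": [
    [[-0.17, 0, 0.03, 0, 0], [-0.17, 0.02, 0.03, 0, 0], [-0.18, 0.02, 0.03, 0, 0], [-0.18, 0.02, 0.03, 0, 0], [-0.18, 0.02, 0.03, 0, 0], [-0.18, 0.02, 0.03, 0, 0]]
  ]
}}

```text
clock: 22.55
position: [457.0, 25.4, 46.6]
ee_rot: [0.059, 0.997, -0.04, 0.03]
contact_force: [-3.8, 1.5, 1.0]
gripper_width: 0.3
```

{"method": "send_rows", "body": {
  "steps": [
    [[-0.18, 0.02, 0.03, 0, 0], [-0.18, 0.02, 0.03, 0, 0], [-0.18, 0.02, 0.03, 0, 0], [-0.18, 0.02, 0.03, 0, 0], [-0.18, 0.02, 0.03, 0, 0], [-0.18, 0.02, 0.03, 0, 0]]
  ]
}}

```text
clock: 23.05
position: [468.4, 24.6, 45.0]
ee_rot: [0.059, 0.997, -0.041, 0.029]
contact_force: [-4.4, 0.5, 1.0]
gripper_width: 0.0
```

{"method": "send_rows", "body": {
  "steps": [
    [[-0.18, 0.03, 0, 0, 0], [-0.18, 0.03, 0, 0, 0], [-0.18, 0.03, 0, 0, 0], [-0.18, 0.03, 0, 0, 0], [-0.18, 0.03, 0, 0, 0], [-0.18, 0.03, 0, 0, 0], [-0.18, 0.03, 0, 0, 0], [-0.18, 0.03, 0, 0, 0], [-0.18, 0.03, 0, 0, 0], [-0.18, 0.03, 0, 0, 0]]
  ]
}}

```text
clock: 23.88
position: [486.2, 23.7, 45.0]
ee_rot: [0.06, 0.997, -0.042, 0.026]
contact_force: [-3.9, -0.6, 0.6]
gripper_width: -0.4
```

{"method": "send_rows", "body": {
  "steps": [
    [[-0.18, 0.02, 0, 0, 0], [-0.18, 0.02, 0, 0, 0], [-0.18, 0.02, 0, 0, 0], [-0.18, 0.02, 0, 0, 0], [-0.18, 0.02, 0, 0, 0], [-0.18, 0.02, 0, 0, 0], [-0.18, 0.02, 0, 0, 0], [-0.18, 0.02, 0, 0, 0], [-0.18, 0.02, 0, 0, 0], [-0.18, 0.02, 0, 0, 0]]
  ]
}}

```text
clock: 24.72
position: [504.8, 22.8, 45.0]
ee_rot: [0.06, 0.997, -0.043, 0.024]
contact_force: [-4.3, -1.6, -0.3]
gripper_width: -0.2
```

```bash
python3 st.py 570 20 48
```

```text
[504.8  22.8  45. ] z [ 0.043 -0.089 -0.995] yaw 173.2 [-4.3 -1.6 -0.3] -0.2 [ 0.423  0.396 -0.609  0.184 -0.57  -2.27 ] [-0.023  0.029  0.06  -0.01  -0.031  0.031]
cm [-6.52  0.5   0.01]
```

{"method": "send_rows", "body": {
  "steps": [
    [[-0.18, 0.02, -0.04, 0, 0], [-0.18, 0.02, -0.04, 0, 0], [-0.18, 0.02, -0.04, 0, 0], [-0.18, 0.02, -0.04, 0, 0], [-0.18, 0.02, -0.04, 0, 0], [-0.18, 0.02, -0.04, 0, 0], [-0.18, 0.02, -0.04, 0, 0], [-0.18, 0.02, -0.04, 0, 0], [-0.18, 0.02, -0.04, 0, 0], [-0.18, 0.02, -0.04, 0, 0]]
  ]
}}

```text
clock: 25.55
position: [523.8, 23.3, 49.2]
ee_rot: [0.06, 0.997, -0.043, 0.023]
contact_force: [-3.3, -0.5, -1.1]
gripper_width: 0.1
```

{"method": "send_rows", "body": {
  "steps": [
    [[-0.18, 0.02, -0.04, 0, 0], [-0.18, 0.02, -0.04, 0, 0], [-0.18, 0.02, -0.04, 0, 0], [-0.18, 0.02, -0.04, 0, 0], [-0.18, 0.02, -0.04, 0, 0], [-0.18, 0.02, -0.04, 0, 0], [-0.18, 0.02, -0.04, 0, 0], [-0.18, 0.02, -0.04, 0, 0], [-0.18, 0.02, -0.04, 0, 0], [-0.18, 0.02, -0.04, 0, 0]]
  ]
}}

```text
clock: 26.38
position: [543.3, 23.3, 54.3]
ee_rot: [0.06, 0.997, -0.043, 0.023]
contact_force: [-4.2, 0.6, -1.3]
gripper_width: 0.2
```

{"method": "send_rows", "body": {
  "steps": [
    [[-0.18, 0, 0, 0, 0], [-0.18, 0, 0, 0, 0], [-0.18, 0, 0, 0, 0], [-0.18, 0, 0, 0, 0], [-0.18, 0, 0, 0, 0], [-0.16, 0, 0, 0, 0], [-0.16, 0, 0, 0, 0], [-0.16, 0, 0, 0, 0], [-0.16, 0, 0, 0, 0], [-0.16, 0, 0, 0, 0]]
  ]
}}

```text
clock: 27.22
position: [562.0, 21.7, 55.0]
ee_rot: [0.06, 0.997, -0.043, 0.023]
contact_force: [-5.0, 0.6, -1.2]
gripper_width: -0.1
```

{"method": "send_rows", "body": {
  "steps": [
    [[-0.15, 0, 0, 0, 0], [-0.15, 0, 0, 0, 0], [-0.15, 0, 0, 0, 0], [-0.15, 0, 0, 0, 0]]
  ]
}}

```text
clock: 27.55
position: [568.7, 21.0, 55.4]
ee_rot: [0.06, 0.997, -0.043, 0.023]
contact_force: [-4.5, 0.7, -0.7]
gripper_width: -0.1
```

{"method": "send_rows", "body": {
  "steps": [
    [[-0.13, 0, 0, 0, 0], [-0.13, 0, 0, 0, 0]]
  ]
}}

```text
clock: 27.72
position: [571.7, 20.7, 55.6]
ee_rot: [0.06, 0.997, -0.043, 0.023]
contact_force: [-4.7, 0.9, -1.3]
gripper_width: 0.0
```

{"method": "send_rows", "body": {
  "steps": [
    [[-0.12, 0, 0, 0, 0], [-0.12, 0, 0, 0, 0]]
  ]
}}

```text
clock: 27.88
position: [574.3, 20.5, 55.6]
ee_rot: [0.06, 0.997, -0.043, 0.023]
contact_force: [-5.2, 0.5, -1.2]
gripper_width: 0.3
```

{"method": "send_rows", "body": {
  "steps": [
    [[-0.12, 0, 0, 0, 0], [-0.12, 0, 0, 0, 0]]
  ]
}}

```text
clock: 28.05
position: [576.5, 20.3, 55.6]
ee_rot: [0.06, 0.997, -0.043, 0.023]
contact_force: [-5.6, 2.1, -1.1]
gripper_width: 0.0
```

{"method": "send_rows", "body": {
  "steps": [
    [[-0.12, 0, 0, 0, 0]]
  ]
}}

```text
clock: 28.13
position: [577.1, 20.2, 55.5]
ee_rot: [0.06, 0.997, -0.043, 0.022]
contact_force: [-8.2, 2.4, 1.5]
gripper_width: 0.1
```

{"method": "send_rows", "body": {
  "steps": [
    [[-0.12, 0, 0, 0, 0]]
  ]
}}

```text
clock: 28.22
position: [577.3, 20.0, 55.6]
ee_rot: [0.06, 0.997, -0.043, 0.021]
contact_force: [-8.6, 2.0, 2.0]
gripper_width: -0.4
```

At the stop; releasing.

{"method": "send_rows", "body": {
  "steps": [
    [[0.4, 0, 0, 0, 0], [0.8, 0, 0, 0, 0], [1.5, 0, 0, 0, 0], [2, 0, 0, 0, 0], [2, 0, -1, 0, 0], [1, 0, -3, 0, 0], [0, 0, -3, 0, 0], [0, 0, -3, 0, 0], [0, 0, -2, 0, 0], [0, 0, 0, 0, 0]]
  ]
}}

```text
clock: 29.05
position: [508.5, 45.9, 185.5]
ee_rot: [0.055, 0.997, -0.034, 0.046]
contact_force: [-0.0, -0.2, 0.3]
gripper_width: -0.2
```

{"method": "send_rows", "body": {
  "steps": [
    [[0, -2, 0, 0, 0], [0, -3, 0, 0, 0], [0, -3, 0, 0, 0], [0, -3, 0, 0, 0], [0, -3, 0, 0, 0], [0, -2, 0, 0, 0], [0, 0, 0, 0, 0], [0, 0, 0, 0, 0], [0, 0, 0, 0, 0], [0, 0, 0, 0, 0]]
  ]
}}

```text
clock: 29.88
position: [505.3, -115.2, 206.5]
ee_rot: [0.051, 0.996, -0.03, 0.072]
contact_force: [0.1, -0.3, -0.4]
gripper_width: 0.1
```

```bash
python3 st.py 570 20 48
python3 - <<'E'
from h import *
im,d,K,T=grab("scene");P=cloud(d,K,T)
s2=grab("side");cv2.imwrite("pics/end.png",np.vstack([cv2.resize(im[130:330,120:420],(450,300)),cv2.resize(s2[0][100:300,200:500],(450,300))]))
for nm,(im,d,K,T) in(("scene",(im,d,K,T)),("side",s2)):
    P=cloud(d,K,T);f=(abs(P[...,2]-82)<4)&(d>0)&(P[...,0]<603)&(P[...,0]>430)&(abs(P[...,1]-20)<130)
    q=P[f]; r=cv2.minAreaRect(q[:,:2].astype(np.float32)); print(nm,"front",len(q),r)
    b=P[(d>0)&(P[...,2]>115)&(P[...,2]<140)&(P[...,0]>660)&(P[...,0]<830)&(abs(P[...,1]-57)<90)];print("bowl",cv2.minEnclosingCircle(b[:,:2].astype(np.float32)))
    b=P[(d>0)&(P[...,2]>8)&(P[...,2]<55)&(abs(P[...,0]-558)<35)&(abs(P[...,1]+249)<35)];print("brass",cv2.minEnclosingCircle(b[:,:2].astype(np.float32)))
E
```

```text
[ 505.3 -115.2  206.5] z [ 0.141 -0.066 -0.988] yaw 174.4 [ 0.1 -0.3 -0.4] 0.1 [ 0.139  0.15  -0.437  0.113 -0.856 -1.88 ] [ 0.012 -0.002 -0.001  0.006  0.015 -0.008]
cm [-2.74 14.93 15.67]
scene front 295 ((584.5794677734375, 17.121437072753906), (230.51593017578125, 18.490922927856445), 86.08659362792969)
bowl ((732.520751953125, 55.37130355834961), 50.99955368041992)
brass ((559.3792724609375, -249.2971649169922), 18.48786163330078)
side front 209 ((580.5541381835938, 22.136199951171875), (228.95957946777344, 20.813514709472656), 85.83447265625)
bowl ((730.0594482421875, 57.304405212402344), 54.457359313964844)
brass ((556.9140625, -239.51634216308594), 21.235116958618164)
```

View pics/end.png

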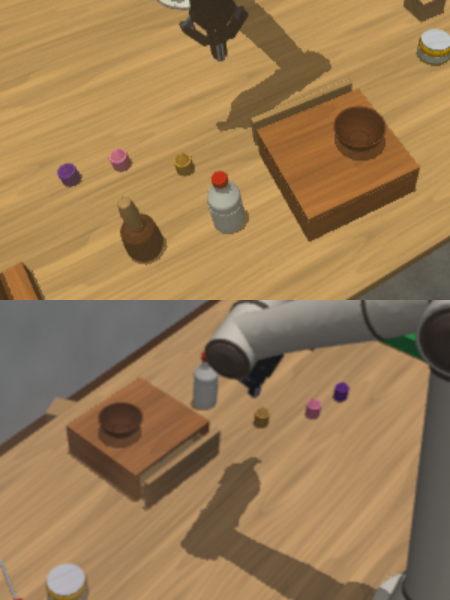

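Both views show the drawer shut, with its front back at x≈583, the bowl and brass centre in place, and the steel gone from the bench. Handing in.

```bash
python3 -c "
from h import *
print(job.job_done())"
```

```text
the job is handed in; nothing more can be done
None
```

The steel centre is in the drawer's front compartment, the drawer is latched shut, and the job was handed in at about 30 s of the 72 s.

**Opening:** I pressed the drawer front about 13 mm in, at up to about 7.5 N. The latch let go and the drawer sprung fully out.

**Placing:** I set the steel centre down about 12 mm behind the middle of the compartment. The wrist view showed it upright after release, with its top at 66 mm (15 mm floor + 51 mm part) and an 18 mm radius.

**Shutting:** I pressed the drawer home slowly. When I let go it latched, and 1.7 s later its front was back at x≈581–585 mm (584 mm before opening).

**Checks that passed:** The bowl is where it was in both views. The brass centre agrees in the scene view. Nothing was touching the robot at the end.

**Checks that failed or could not be made:**
- **Force on the drawer:** the last two readings at the closing stop were 8.2 and 8.6 N, just over the limit of about 8 N.
- **Vertical force:** a brief 9.8 N upward force on the tool showed during the first approach to the drawer front. I did not find the cause; I backed off and raised the tool.
- **Contact at placing:** the set-down touch was about 12 N.
- **Tool tilt:** the tool picked up a tilt of several degrees (up to about 12°) on fast moves. I could not command it away, so I worked around it by turning the jaws.
- **Brass centre, side view:** this read about 10 mm off in y. That view's first reading was poor too, and the picture shows the brass centre in place.
- **Steel centre after shutting:** it is hidden in the closed drawer, so its upright position was not checked again.

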